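# Open the water filter and take out its strainer

## Task

Unlock the blue bayonet cover of the leaning water filter by turning it a quarter turn anticlockwise in its seat until its ears are clear of the steel claws, lift it off and set it down gently, grip upwards, flat in the black tray. Then pull the steel strainer basket out of the filter by its orange grip and stand it gently upright on the floor of the white tub. Let go of both, and do not knock or shift the other things on the counter.

Things in the scene. Friction and masses are not known exactly. Their poses are not given: they have to be found in the camera images.
- housing: Fixed white water filter: open tube, 114 mm outside and 98 mm inside diameter, 102 mm deep, its axis leaning 28 deg from vertical. Origin: centre of the mouth in the rim plane, 155 mm above the counter; z out of the mouth along the axis, which leans to -x of this frame (roughly towards the robot). A white stand, 170 x 160 mm, lies below and to +x; a thin tap 220 mm high stands at its back.
- claw (a point): Centre of the roof of one of two opposite steel claws on the housing's rim; the other is half a turn on. They roof the cover's ears from -13 to +59 deg about the housing's z (0 = its +x) and from 167 to 239 deg, 61 to 84 mm from the axis; roof tops are 18.5 mm above the rim plane. Each ends at a stop for the ear on the locked side.
- stop (a point): Top of one of two red stops that end the turn, at +104 deg (the other at -76 deg) about the housing's z, 59 to 80 mm from the axis, 14 mm above the rim plane.
- cover: Blue loose bayonet cover, 0.2 kg: disc 112 mm diameter, 10 mm thick, two ears 24 mm wide along its +x and -x, tips 72 mm from the axis. Origin: centre of the disc's underside; z up. Seated, its origin and z coincide with the housing's (1.5-2 mm play), and a 95 mm plug reaches 6 mm into the bore; on a flat floor the origin is 6 mm up. x starts 0 to 6 deg from the housing's x.
- cover_grip (a point): Centre of the top of the cover's yellow wing grip, 50 mm above the cover's origin: 64 mm long along the cover's x, 16 mm wide in y, 40 mm tall. Turning it anticlockwise seen from above (+ about z) frees the ears from 71 deg after the housing's x on; the red stops block at about 88 deg. It turns easily (friction only). Before that the claws hold it down.
- basket: Loose steel strainer basket, 0.25 kg: cylinder 93 mm diameter, 62 mm tall, hidden under the cover, standing on the bore's floor 102 mm below the rim along the leaning axis, 2.5 mm play around. Origin: centre of its underside; z up its axis. Its x is up to 30 deg from the housing's x, either way.
- basket_grip (a point): Centre of the top of the basket's orange grip, 96 mm above the basket's origin: 46 mm long along the basket's x, 12 mm wide in y, 34 mm tall. In the housing it is 6 mm below the rim plane.
- tray: Black tray, fixed, 220 x 220 mm, rim 16 mm high, walls and floor 4 mm thick. Origin: centre of the underside.
- tub: White open tub, fixed, 180 x 180 mm, 60 mm high, walls and floor 5 mm thick. Origin: centre of the underside.
- soap: Bystander: yellow bottle, 60 mm diameter, 180 mm tall. Origin: centre of the underside.
- jar: Bystander: amber jar, 68 mm diameter, 120 mm tall. Origin: centre of the underside.
- bowl: Bystander: blue bowl, 110 mm diameter, 50 mm high. Origin: centre of the underside.
- spatula: Bystander: spatula lying along its x, 200 mm long. Origin: centre of the underside.
- mug: Bystander: white mug, 76 mm diameter, 90 mm high. Origin: centre of the underside.
- spray: Bystander: green bottle with a red cap, 64 mm diameter, 170 mm tall. Origin: centre of the underside.
Not all that is in view belongs to the job. What is shaped like the cover but green or turquoise is not meant.

How it is judged:
On the way, in this order (a step that is already met when the one before it is completed fails the run):
1. the cover is turned at least 65 degrees from its locked direction while still seated on the rim (angle between the x axis of cover and the x axis of housing, either way round above 1.13 rad and angle between the z axis of cover and the z axis of housing, either way round below 0.12 rad and distance between cover and housing below 0.01 m), for 0.1 s.
2. the cover lies flat in the tray, grip up, let go (z of cover in the frame of tray below 0.014 m and horizontal distance between cover and tray below 0.075 m and angle between cover's own z axis and vertical below 0.1 rad and contact force between the fingers and cover below 0.1 N), for 0.2 s.
3. the basket stands upright on the floor of the tub, let go (z of basket in the frame of tub below 0.011 m and horizontal distance between basket and tub below 0.065 m and angle between basket's own z axis and vertical below 0.1 rad and contact force between the fingers and basket below 0.1 N), for 0.2 s.
At the end, for the whole second after the job is handed in: The cover lies flat (within 6 degrees), grip up, on the tray's floor, its centre within 75 mm of the tray's centre; the basket stands upright (within 6 degrees) on the tub's floor; both at rest and let go (z of cover in the frame of tray below 0.014 m and horizontal distance between cover and tray below 0.075 m and angle between each of cover, basket's own z axis and vertical below 0.1 rad and linear speed of each of cover, basket below 0.02 m/s and z of basket in the frame of tub below 0.011 m and horizontal distance between basket and tub below 0.065 m); the robot touches nothing.
It fails at once if a bystander is moved by more than 25 mm or tipped (distance of any of soap, jar, bowl, spatula, mug, spray from where it was at the start of the episode above 0.025 m or angle between any of soap, jar, mug, spray's own z axis and vertical above 0.5 rad).
It fails at once if the cover or the basket is let fall by more than about 25 mm, or banged down ((contact force between the fingers and cover below 0.1 N and linear speed of cover above 0.7 m/s) or (contact force between the fingers and basket below 0.1 N and linear speed of basket above 0.7 m/s) or contact force between cover and tray above 120 N or contact force between basket and tub above 120 N).
It also fails if it takes over 70 s, if anything falls off the work surface, if the arm or the gripper's body presses on something with over 40 N, if the wrist force passes 120 N, or if a joint passes its speed limit or range.

## Robot

A 6-joint arm with a two-finger parallel gripper is mounted at the origin on the work surface. World frame = base frame: x ahead of the robot, y to its left, z up, the work surface at z = 0. Lengths are in m, angles in rad, forces in N, time in s.
With the tool pointing down it reaches from about 0.375 to 0.975 m from the base axis. Payload 3.8 kg.
Tool frame: the origin (TCP) lies at the very end of the fingers, on their centre line; the grasp point (between the pads) lies 19 mm behind it (bot.pinch_z is the distance from the TCP to the grasp point, in m); x points along the fingers, y is the direction in which the jaws open and shut, and the axes are right-handed (so a half turn about x gives the same grasp; the last joint's range is limited). The gripper opens to 85 mm and grips with 20 to 120 N. Pads are 22 mm wide; open, the fingers measure 114 mm over their backs; the gripper's body (76 mm by 85 mm) begins 54 mm behind the grasp point. The pads swing forward as they close: fully open they stand 13 mm farther back than shut.
Start: joints at [-1.177, 0.264, 1.604, -0, 1.274, -0.037], TCP at [0.282, -0.613, 0.231] pointing down, gripper open.
Joint ranges: [-2.63, 2.63], [-0.94, 2.18], [0.31, 2.57], [-1.31, 4.45], [0, 2.66], [-2.55, 2.55]. Speed limits (rad/s): [2.57, 2.57, 3.14, 3.14, 3.14, 3.14].

## Interface

Orientations are given as a rotation vector (axis times angle).
In Python, from workcell import monitor, imaging, finish_job, bot gives the robot as it stands.
- The arm moves only by the tool jog_arm, never from a script. Its argument "rows" is a list of rows, each a list of 7 numbers: the shift along the tool's x, y, z in m, then the turn, a rotation vector about the tool's x, y, z in rad, then the opening in per cent of the stroke, from 0 (shut) to 100 (fully open). A call has 1 to 20 rows; each row is the pose to reach, as a shift and turn from the pose measured when the call began, along the tool's axes at that moment; what a row does not reach only later rows make up. A row lasts 1/10 s, in which the tool goes at most 50 mm and 8.59 degrees, less where a joint would pass 70% of its speed; a pose out of reach is approached as far as the arm can. A call with a gripper value outside its range is refused whole. The fingers move at their own pace and stop on an object; "force" is the grip in N (left out, the last holds). Time passes only in rows, so rows that repeat a pose let the fingers close. It gives the time, the measured TCP pose, the force and the opening at its end, in the units of the state.
- monitor.read_state(): the state, without advancing time (a new reading comes with each control period).
- imaging.read_camera(name): name is "side" or "top"; returns the picture (400x640x3 uint8, blue, green, red); there is no depth.
- imaging.camera_params(name): a dict with "fx", "fy", "cx", "cy" (pixels), "T" (4x4, takes a point from camera to world coordinates). Camera axes: x right, y down, z forward; pixel columns grow to the right and rows downward; lengths in m; the calibration is good to about 2 mm. A picture is of the moment at which its call begins. camera_params takes no time and is no camera call.
- finish_job(): hands the job in, once; it reports no verdict.
The state is a dict: "time": time; "q": joint angles; "joint_vel": joint speeds; "joint_torque": joint torques, N m; "tool_pos": TCP position; "tcp_rot": TCP orientation; "wrist_force": force on the tool from outside, world axes, zero at the start; "torque": the same for the moment, N m; "width": opening from 0.0 (shut) to 1.0 (fully open).
Only numpy, scipy, OpenCV 4.12 (cv2) and the standard library are available. Lean on these libraries where they do the work, as an engineer would, in place of code of your own. Each camera call takes 0.05 s, during which the arm holds its last target. There are 200 camera calls.

## Working session

There is one attempt and no reset: what is moved stays moved. The work goes in short steps, Python scripts to look and compute and a tool call to move; the robot and the scene stay as the last step left them, time stands still between calls to the robot, and variables do not carry over. Pictures are saved under pics/ and viewed, about 8 in all and at most 12, crops included, and the job is handed in when it is done.

Besides the shell and the picture viewer there is one more tool, called after "Request:" by a JSON object that holds its "method" and its "body". jog_arm: Moves the arm, as the interface text tells. Its arguments: {"type":"object","properties":{"rows":{"type":"array","items":{"type":"array","items":{"type":"number"}}},"force":{"type":"number"}},"required":["rows"]}

```bash
ls; mkdir -p pics
python3 - <<'E'
from workcell import monitor, imaging, bot
import cv2, numpy as np
np.set_printoptions(precision=4,suppress=True)
for n in ("top","side"):
    im=imaging.read_camera(n); cv2.imwrite(f"pics/{n}0.png",im); p=imaging.camera_params(n); print(n,p["fx"],p["fy"],p["cx"],p["cy"]); print(p["T"])
print(monitor.read_state(), bot.pinch_z)
E
```

```text
pics
top 381.4522052154605 381.4522052154605 318.1994671766886 201.8174067112107
[[ 0.0073 -0.9943  0.1066  0.378 ]
 [-1.     -0.0075 -0.0017  0.0056]
 [ 0.0024 -0.1065 -0.9943  1.1087]
 [ 0.      0.      0.      1.    ]]
side 365.35645487987045 365.35645487987045 321.0421114808408 198.5069487795032
[[-0.7723 -0.3253  0.5456 -0.1081]
 [-0.6349  0.4231 -0.6465  0.6729]
 [-0.0206 -0.8457 -0.5333  0.701 ]
 [ 0.      0.      0.      1.    ]]
{'time': 0.1, 'q': array([-1.1769,  0.2647,  1.6053, -0.    ,  1.2737, -0.0369]), 'joint_vel': array([-0.0001, -0.0009, -0.0052, -0.0015,  0.0005,  0.0006]), 'joint_torque': array([ -0.0001, -51.6707, -36.859 ,  -0.0001,   0.0063,  -0.    ]), 'tool_pos': array([ 0.2816, -0.6127,  0.2301]), 'tcp_rot': array([ 1.9837,  0.4361, -1.9845]), 'wrist_force': array([-0.4182,  0.2528, -0.6959]), 'torque': array([ 0.007 , -0.0085, -0.0434]), 'width': 0.9974087591484905} 0.0187
```

View pics/top0.png

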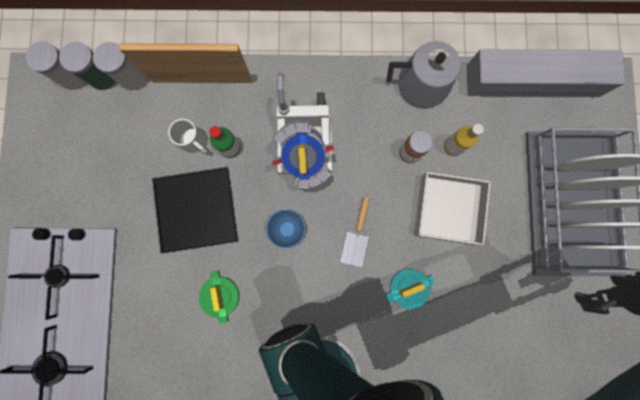

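View pics/side0.png

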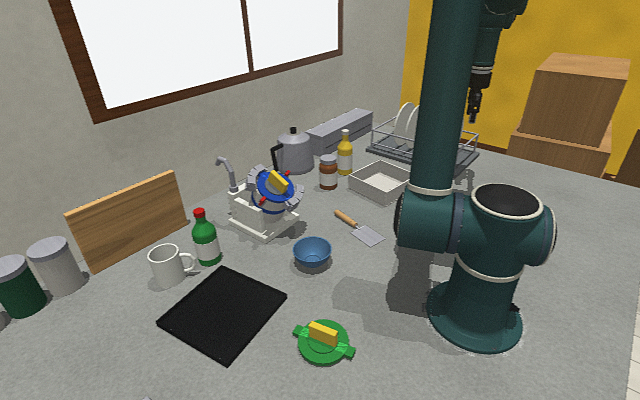

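Three cover-like things appear in the top picture: blue at (303,156) on the leaning filter, green at (219,298) and turquoise at (411,289). The blue one is the one meant, because it sits on the housing with claws and red stops. I'll confirm that in an enlarged crop of both views.

Run:
```python
import cv2, numpy as np
a=cv2.imread("pics/top0.png")[65:200,250:360]; b=cv2.imread("pics/side0.png")[145:245,205:315]
a=cv2.resize(a,None,fx=4,fy=4,interpolation=cv2.INTER_CUBIC);b=cv2.resize(b,None,fx=3.2,fy=3.2,interpolation=cv2.INTER_CUBIC)
h=np.zeros((600,800,3),np.uint8);h[:540,:440]=a;h[:320,445:445+352]=b;cv2.imwrite("pics/c0.png",h)
```

```text
(no output)
```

View pics/c0.png

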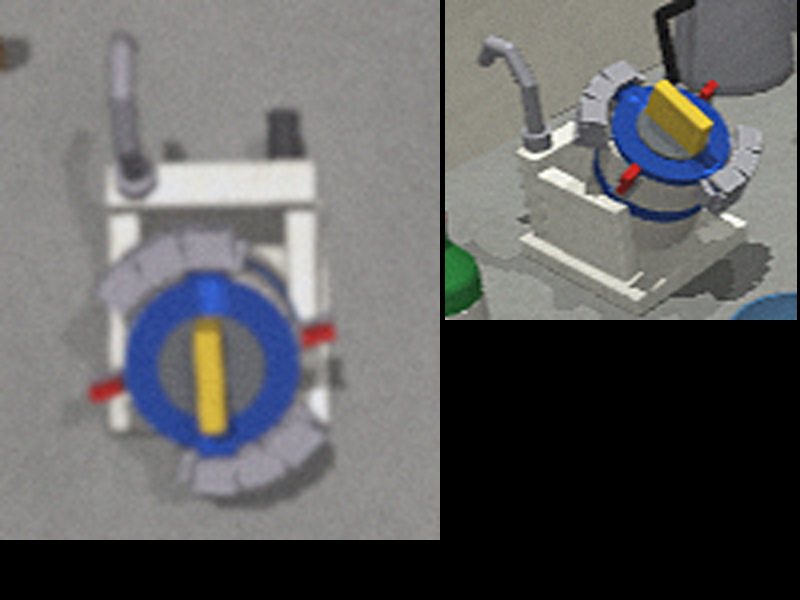

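Confirmed: the crop shows the blue cover under the grey claws with the red stops on each side, and a yellow grip from (298,146) to (305,172) in the top view. Next I'll fit the poses from the yellow and red blobs in both views.

```bash
cat > h.py <<'E'
import cv2, numpy as np
from workcell import monitor, imaging, bot
from scipy.spatial.transform import Rotation as R
from scipy.optimize import least_squares
np.set_printoptions(precision=4,suppress=True)
def proj(n,P):
    p=imaging.camera_params(n); T=np.linalg.inv(p["T"]); c=np.atleast_2d(P)@T[:3,:3].T+T[:3,3]
    return np.c_[p["fx"]*c[:,0]/c[:,2]+p["cx"],p["fy"]*c[:,1]/c[:,2]+p["cy"]]
def pix2z(n,uv,z):
    p=imaging.camera_params(n); d=p["T"][:3,:3]@[(uv[0]-p["cx"])/p["fx"],(uv[1]-p["cy"])/p["fy"],1]; o=p["T"][:3,3]
    return o+d*(z-o[2])/d[2]
def box(x0,x1,y0,y1,z0,z1): return np.array([[x,y,z] for x in(x0,x1) for y in(y0,y1) for z in(z0,z1)])
def hullmom(uv):
    h=cv2.convexHull(uv.astype(np.float32)); return mom(cv2.moments(h))
def mom(m):
    return np.array([m["m10"]/m["m00"],m["m01"]/m["m00"],m["mu20"]/m["m00"],m["mu11"]/m["m00"],m["mu02"]/m["m00"]])
def Rh(yaw): return R.from_euler('z',yaw)*R.from_euler('y',-np.radians(28))
def mask(im,col):
    b,g,r=[im[...,i].astype(int) for i in range(3)]
    if col=='y': return ((r>130)&(g>100)&(b<0.55*g)).astype(np.uint8)
    if col=='r': return ((r>110)&(g<0.5*r)&(b<0.5*r)).astype(np.uint8)
    if col=='o': return ((r>130)&(g<0.72*r)&(b<0.5*g)).astype(np.uint8)
def blobs(m,roi):
    x0,y0,x1,y1=roi; z=np.zeros_like(m); z[y0:y1,x0:x1]=m[y0:y1,x0:x1]
    n,l,s,c=cv2.connectedComponentsWithStats(z)
    return [(s[i,4],c[i],mom(cv2.moments((l==i).astype(np.uint8),True))) for i in range(1,n) if s[i,4]>8]
def wtr(w): # tool rotation matrix from rotvec
    return R.from_rotvec(w)
E
python3 - <<'E'
from h import *
rois={"top":(265,95,345,195),"side":(230,155,310,235)}
obs={}
for n in rois:
    im=cv2.imread(f"pics/{n}0.png"); y=max(blobs(mask(im,'y'),rois[n]),key=lambda t:t[0]); r=sorted(blobs(mask(im,'r'),rois[n]),key=lambda t:-t[0])[:2]
    print(n,y[0],y[2],[(t[0],t[1]) for t in r]); obs[n]=(y[2],sorted([t[1] for t in r],key=lambda c:c[0]))
G=box(-.032,.032,-.008,.008,.012,.05)
def stops(Rm,o):
    S=[]
    for a in(104,-76):
        B=R.from_euler('z',a,degrees=True).apply(box(.062,.080,-.004,.004,.004,.014)); S.append(Rm.apply(B)+o)
    return S
def model(p):
    Rm=Rh(p[2]); o=np.array([p[0],p[1],.155]); out={}
    g=(Rm*R.from_euler('z',p[3])).apply(G)+o
    for n in rois: out[n]=(hullmom(proj(n,g)),sorted([hullmom(proj(n,s))[:2] for s in stops(Rm,o)],key=lambda c:c[0]))
    return out
def res(p):
    m=model(p); r=[]
    for n in rois:
        d=m[n][0]-obs[n][0]; r+=list(d[:2]); r+=list(d[2:]*.15)
        for a,b in zip(m[n][1],obs[n][1]): r+=list((a-b)*.6)
    return np.array(r)
p0=pix2z("top",(303,156),.18)
s=least_squares(res,[p0[0],p0[1],0,.05],diff_step=1e-3,x_scale=[.01,.01,.1,.1],loss='soft_l1')
print(s.x,np.degrees(s.x[2:]),res(s.x).round(2))
for nm,c,z in (("tray",[(153,178),(228,168),(237,242),(160,252)],.016),("tub",[(425,173),(490,180),(484,245),(418,238)],.06)):
    P=np.array([pix2z("top",u,z) for u in c]); print(nm,P.mean(0),np.linalg.norm(np.diff(P,axis=0),axis=1),np.degrees(np.arctan2(*(P[1]-P[0])[1::-1])))
im=cv2.imread("pics/top0.png")
for nm,u,z in (("soap",(478,130),.18),("jar",(419,140),.12),("bowl",(286,229),.05),("mug",(183,131),.09),("spray",(216,132),.17)): print(nm,pix2z("top",u,z))
E
```

```text
top 166 [302.0542 158.7229   3.3766   3.1295  55.0557] [(np.int32(24), array([328.875, 148.375])), (np.int32(24), array([276.0417, 162.2083]))]
side 118 [277.7203 177.678   28.0998  14.2404  15.6082] [(np.int32(19), array([262.7368, 198.2105])), (np.int32(16), array([287.375, 172.   ]))]
[0.6005 0.0443 0.0218 0.111 ] [1.2479 6.3578] [ 0.25 -0.69  0.34  0.78  1.93 -0.2   0.25  0.61  0.17 -0.05  2.44  0.22
  0.22  1.84 -0.04  0.43  0.09  0.09]
tray [0.4699 0.3589 0.016 ] [0.2184 0.2162 0.2196] -81.81533551980907
tub [ 0.4741 -0.372   0.06  ] [0.1816 0.1816 0.1811] -95.805021551121
soap [ 0.6612 -0.3943  0.18  ]
jar [ 0.651  -0.2624  0.12  ]
bowl [0.4151 0.0925 0.05  ]
mug [0.6794 0.3755 0.09  ]
spray [0.6538 0.2632 0.17  ]
```

```bash
cat >> h.py <<'E'
O=np.array([.6005,.0443,.155]); YAW=.0218; PHI=.111
def toolR(xdir,ydir):
    x=np.array(xdir)/np.linalg.norm(xdir); y=ydir-np.dot(ydir,x)*x; y/=np.linalg.norm(y); return R.from_matrix(np.c_[x,y,np.cross(x,y)])
def cur(): s=monitor.read_state(); return s,np.array(s["tool_pos"]),R.from_rotvec(s["tcp_rot"])
def go(P,Rt,ref=None):
    s,p,Rc=cur()
    if ref: p,Rc=np.array(ref[0]),ref[1]
    sh=Rc.inv().apply(P-p); tu=(Rc.inv()*Rt).as_rotvec()
    print("shift",sh,"turn",tu,"rows",np.linalg.norm(sh)/.05,np.degrees(np.linalg.norm(tu))/8.59)
def hpose(d,phi,sgn=1,dx=0):  # TCP at height d over rim, on the axis; jaws along y of a frame turned phi
    Rm=Rh(YAW); F=Rm*R.from_euler('z',phi); return O+Rm.apply([0,0,d])+F.apply([dx,0,0]),toolR(Rm.apply([0,0,-1.]),sgn*F.apply([0,1.,0]))
E
python3 - <<'E'
from h import *
print([a for a in dir(bot) if a[0]!='_'])
s,p,Rc=cur(); print("tool axes cols\n",Rc.as_matrix())
for sg in(1,-1):
    P,Rt=hpose(.12,PHI,sg); print(sg,P,Rt.as_matrix()); go(P,Rt)
E
```

```text
['MotionError', 'pinch_z']
tool axes cols
 [[-0.0008  0.4176 -0.9086]
 [ 0.0019 -0.9086 -0.4176]
 [-1.     -0.002  -0.0001]]
1 [0.5442 0.0431 0.261 ] [[ 0.4694 -0.1194  0.8749]
 [ 0.0102  0.9915  0.1299]
 [-0.8829 -0.052   0.4666]]
shift [-0.0299 -0.4863 -0.5124] turn [-2.7661 -0.1821  0.6744] rows 14.141161923211417 19.029546464297162
-1 [0.5442 0.0431 0.261 ] [[ 0.4694  0.1194 -0.8749]
 [ 0.0102 -0.9915 -0.1299]
 [-0.8829  0.052  -0.4666]]
shift [-0.0299 -0.4863 -0.5124] turn [0.2916 0.4742 0.1281] rows 14.141161923211417 3.810237516916349
```

Request:
{"method": "jog_arm", "body": {"rows": [[-0.06,-0.243,-0.256,0.0,0.0,0.0,50],[-0.06,-0.243,-0.256,0.0,0.0,0.0,50],[-0.06,-0.243,-0.256,0.0,0.0,0.0,50],[-0.06,-0.243,-0.256,0.0,0.0,0.0,50],[-0.06,-0.243,-0.256,0.0,0.0,0.0,50],[-0.06,-0.243,-0.256,0.0,0.0,0.0,50],[-0.06,-0.243,-0.256,0.0,0.0,0.0,50],[-0.03,-0.486,-0.512,0.292,0.474,0.128,50],[-0.03,-0.486,-0.512,0.292,0.474,0.128,50],[-0.03,-0.486,-0.512,0.292,0.474,0.128,50],[-0.03,-0.486,-0.512,0.292,0.474,0.128,50],[-0.03,-0.486,-0.512,0.292,0.474,0.128,50],[-0.03,-0.486,-0.512,0.292,0.474,0.128,50],[-0.03,-0.486,-0.512,0.292,0.474,0.128,50],[-0.03,-0.486,-0.512,0.292,0.474,0.128,50],[-0.03,-0.486,-0.512,0.292,0.474,0.128,50],[-0.03,-0.486,-0.512,0.292,0.474,0.128,50],[-0.03,-0.486,-0.512,0.292,0.474,0.128,50],[-0.03,-0.486,-0.512,0.292,0.474,0.128,50]], "force": 40}}

```text
time: 2.0
tool_pos: [0.5437, 0.0412, 0.2611]
tcp_rot: [2.601, 0.112, -1.563]
wrist_force: [-0.4, 0.8, -1.0]
width: 0.5
```

Run:
```python
from h import *
s,p,Rc=cur(); print(s["time"],s["q"],s["width"],p); go(*hpose(.12,PHI,-1)); go(*hpose(.05,PHI,-1)); go(*hpose(.019,PHI,-1))
```

```text
2.0 [ 0.0345 -0.3142  2.1885 -0.0103  0.7789  1.4808] 0.4999847050639316 [0.5437 0.0412 0.2611]
shift [ 0.0004 -0.0019 -0.0006] turn [-0.0025  0.0003 -0.0013] rows 0.03962753025944229 0.018801054988112523
shift [ 0.0704 -0.0019 -0.0006] turn [-0.0025  0.0003 -0.0013] rows 1.4086724166859215 0.018801054988112523
shift [ 0.1014 -0.002  -0.0006] turn [-0.0025  0.0003 -0.0013] rows 2.0285092173984 0.018801054988112523
```

Request:
{"method": "jog_arm", "body": {"rows": [[0.03,-0.002,-0.0005,-0.0025,0,0,50],[0.05,-0.002,-0.0005,-0.0025,0,0,50],[0.065,-0.002,-0.0005,-0.0025,0,0,50],[0.08,-0.002,-0.0005,-0.0025,0,0,50],[0.09,-0.002,-0.0005,-0.0025,0,0,50],[0.1,-0.002,-0.0005,-0.0025,0,0,50],[0.1,-0.002,-0.0005,-0.0025,0,0,50]]}}

```text
time: 2.7
tool_pos: [0.5904, 0.0434, 0.1716]
tcp_rot: [2.598, 0.112, -1.565]
wrist_force: [-0.0, 0.4, -0.0]
width: 0.494
```

```bash
cat > look.py <<'E'
from h import *
import sys
tag=sys.argv[1]; h=np.zeros((400,800,3),np.uint8)
for i,(n,(u,v)) in enumerate((("top",tuple(map(int,sys.argv[2].split(',')))),("side",tuple(map(int,sys.argv[3].split(',')))))):
    im=imaging.read_camera(n); cv2.imwrite(f"pics/{tag}_{n}.png",im); c=im[max(v-50,0):v+50,u-50:u+50]; c=cv2.resize(c,None,fx=4,fy=4,interpolation=cv2.INTER_CUBIC); h[:c.shape[0],i*400:i*400+400]=c
cv2.imwrite(f"pics/{tag}.png",h)
E
python3 look.py g1 303,150 275,180; python3 -c "
from h import *
s,p,Rc=cur(); print(s['time'],s['wrist_force']); go(*hpose(.019,PHI,-1))"
```

```text
2.8 [0.2161 0.0778 0.8344]
shift [ 0.0015 -0.0003 -0.    ] turn [-0.0005  0.0004 -0.0015] rows 0.030737685867086213 0.0106561420146055
```

View pics/g1.png

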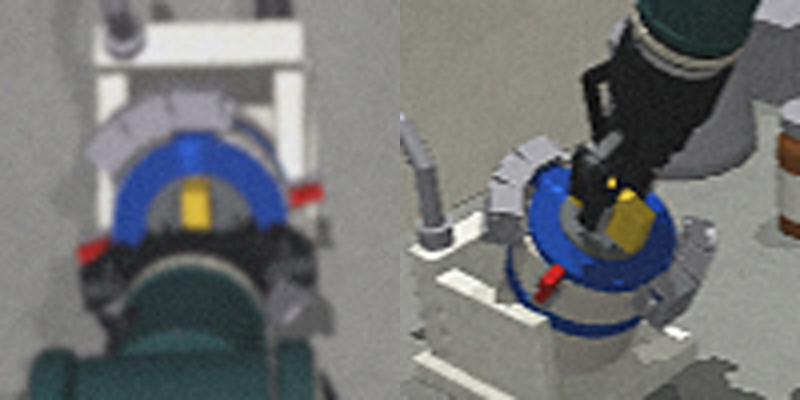

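The yellow grip at (302,150) top and (277,185) side lies between the open fingers, centred and with no contact. I'll close on it.

Request:
{"method": "jog_arm", "body": {"rows": [[0,0,0,0,0,0,20],[0,0,0,0,0,0,10],[0,0,0,0,0,0,0],[0,0,0,0,0,0,0],[0,0,0,0,0,0,0],[0,0,0,0,0,0,0]], "force": 40}}

```text
time: 3.4
tool_pos: [0.5915, 0.0445, 0.1745]
tcp_rot: [2.602, 0.114, -1.559]
wrist_force: [-3.1, 4.7, 6.2]
width: 0.177
```

```bash
python3 -c "
from h import *
s,p,Rc=cur(); print(s['time'],s['wrist_force'],Rc.inv().apply(s['wrist_force']),Rc.inv().apply(s['torque']),s['width']); go(*hpose(.019,PHI,-1)); go(*hpose(.019,PHI+np.radians(40),-1)); go(*hpose(.019,np.radians(80),-1))"
```

```text
3.4 [-3.0695  4.6749  6.2051] [-6.8739 -4.6739 -0.8265] [ 0.1314 -0.12   -0.905 ] 0.17739535029983372
shift [0.0024 0.0002 0.0013] turn [-0.0007 -0.0019 -0.0008] rows 0.05451996829263434 0.01436090276052897
shift [0.0024 0.0002 0.0013] turn [-0.6988 -0.0015 -0.0014] rows 0.05451996829263434 4.661163074433813
shift [0.0024 0.0002 0.0013] turn [-1.2859 -0.0011 -0.0019] rows 0.05451996829263434 8.577354498416208
```

Request:
{"method": "jog_arm", "body": {"rows": [[0,0,0,-0.1,0,0,0],[0,0,0,-0.2,0,0,0],[0,0,0,-0.3,0,0,0],[0,0,0,-0.4,0,0,0],[0,0,0,-0.5,0,0,0],[0,0,0,-0.5,0,0,0]]}}

```text
time: 4.0
tool_pos: [0.5912, 0.0451, 0.1743]
tcp_rot: [2.206, 0.444, -1.318]
wrist_force: [-0.9, 4.9, 1.6]
width: 0.178
```

```bash
python3 -c "
from h import *
s,p,Rc=cur(); print(s['time'],s['wrist_force'],Rc.inv().apply(s['wrist_force']),Rc.inv().apply(s['torque']),s['width']);  go(*hpose(.019,np.radians(80),-1))"
```

```text
4.0 [-0.9267  4.933   1.5853] [-1.7824 -4.0389 -2.8666] [-0.0166  0.4281 -0.8816] 0.1780803616770777
shift [0.0024 0.0003 0.0014] turn [-0.7839 -0.0012 -0.0012] rows 0.05540493830052828 5.2284517621196525
```

Forces are low, so I'll continue to about 80°.

Request:
{"method": "jog_arm", "body": {"rows": [[0,0,0,-0.1,0,0,0],[0,0,0,-0.2,0,0,0],[0,0,0,-0.3,0,0,0],[0,0,0,-0.4,0,0,0],[0,0,0,-0.5,0,0,0],[0,0,0,-0.6,0,0,0],[0,0,0,-0.7,0,0,0],[0,0,0,-0.78,0,0,0],[0,0,0,-0.78,0,0,0],[0,0,0,-0.78,0,0,0]]}}

```text
time: 5.0
tool_pos: [0.5907, 0.0457, 0.174]
tcp_rot: [1.546, 0.798, -0.918]
wrist_force: [-2.3, 5.6, 1.7]
width: 0.178
```

```bash
python3 look.py g2 303,150 275,180; python3 -c "
from h import *
s,p,Rc=cur(); print(s['time'],s['q'],Rc.inv().apply(s['wrist_force']),Rc.inv().apply(s['torque']),s['width']);  go(*hpose(.019,np.radians(80),-1))"
```

```text
5.1 [ 0.0394 -0.1257  2.2089 -0.0135  0.5693  0.2048] [-4.0481 -2.0188 -4.5554] [-0.0852  0.785  -0.4926] 0.1793560043422746
shift [0.0024 0.     0.0016] turn [-0.0033 -0.001  -0.0003] rows 0.05792701420142521 0.023043662856940733
```

View pics/g2.png

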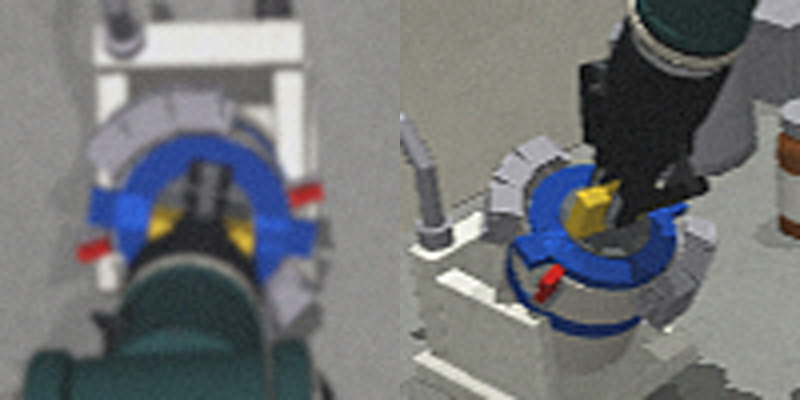

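The ears are free at about (278,152) and (327,159), between the claws and the stops. I'll lift along the axis.

Request:
{"method": "jog_arm", "body": {"rows": [[-0.004,0,0,0,0,0,0],[-0.008,0,0,0,0,0,0],[-0.012,0,0,0,0,0,0],[-0.016,0,0,0,0,0,0],[-0.02,0,0,0,0,0,0],[-0.02,0,0,0,0,0,0]]}}

```text
time: 5.7
tool_pos: [0.5813, 0.0452, 0.1924]
tcp_rot: [1.546, 0.797, -0.918]
wrist_force: [-0.8, -0.2, -2.0]
width: 0.175
```

Run:
```python
from h import *
s,p,Rc=cur(); print(s['time'],s['q'],Rc.inv().apply(s['wrist_force']),Rc.inv().apply(s['torque']),s['width'])
# tool relative turn to vertical, keep yaw minimal
x=np.array([0,0,-1.]); cx=Rc.apply([1,0,0]); ax=np.cross(cx,x); ang=np.arcsin(np.linalg.norm(ax)); Rt=R.from_rotvec(ax/np.linalg.norm(ax)*ang)*Rc
print(Rt.as_matrix())
go(p+Rc.apply([-.09,0,0]),Rc); go(np.array([.47,.20,.30]),Rt); go(np.array([.47,.359,.15]),Rt)
```

```text
5.7 [ 0.0394 -0.1674  2.2077 -0.0132  0.6112  0.2043] [ 1.3765 -1.5815  0.4981] [-0.0245 -0.0175 -0.381 ] 0.17451213215207265
[[ 0.      0.9879 -0.1553]
 [ 0.     -0.1553 -0.9879]
 [-1.      0.      0.    ]]
shift [-0.09  0.    0.  ] turn [0. 0. 0.] rows 1.7999999999999996 0.0
shift [-0.1456 -0.0717 -0.1469] turn [-0.     -0.0874 -0.4823] rows 4.378365160042167 3.2692379972519046
shift [-0.0115 -0.1663 -0.2913] turn [-0.     -0.0874 -0.4823] rows 6.713139219731355 3.2692379972519046
```

Request:
{"method": "jog_arm", "body": {"rows": [[-0.03,0,0,0,0,0,0],[-0.065,0,0,0,0,0,0],[-0.1,0,0,0,0,0,0],[-0.12,-0.02,-0.04,0,-0.03,-0.16,0],[-0.13,-0.04,-0.08,0,-0.058,-0.32,0],[-0.146,-0.072,-0.147,0,-0.087,-0.482,0],[-0.146,-0.072,-0.147,0,-0.087,-0.482,0],[-0.146,-0.072,-0.147,0,-0.087,-0.482,0]]}}

```text
time: 6.5
tool_pos: [0.4703, 0.2033, 0.3002]
tcp_rot: [1.322, 1.135, -1.32]
wrist_force: [-0.3, -0.6, -2.3]
width: 0.181
```

Run:
```python
from h import *
s,p,Rc=cur(); print(s['time'],p,s['q'],s['wrist_force'],s['width'])
Rt=toolR([0,0,-1.],Rc.as_matrix()[:,1])
go(np.array([.47,.359,.30]),Rt);go(np.array([.47,.359,.06]),Rt)
```

```text
6.5 [0.4703 0.2033 0.3002] [ 0.3583 -0.084   1.8552  0.0016  1.3701  0.5104] [-0.2624 -0.617  -2.2543] 0.18123889632781676
shift [ 0.0004 -0.024  -0.1539] turn [-0.     -0.0015  0.0005] rows 3.114143286897452 0.01091241678032995
shift [ 0.2404 -0.0238 -0.1535] turn [-0.     -0.0015  0.0005] rows 5.724972135583269 0.01091241678032995
```

Request:
{"method": "jog_arm", "body": {"rows": [[0,-0.024,-0.04,0,0,0,0],[0,-0.024,-0.08,0,0,0,0],[0,-0.024,-0.12,0,0,0,0],[0,-0.024,-0.154,0,0,0,0],[0.05,-0.024,-0.154,0,0,0,0],[0.1,-0.024,-0.154,0,0,0,0],[0.15,-0.024,-0.154,0,0,0,0],[0.19,-0.024,-0.154,0,0,0,0],[0.22,-0.024,-0.154,0,0,0,0],[0.24,-0.024,-0.154,0,0,0,0],[0.24,-0.024,-0.154,0,0,0,0]]}}

```text
time: 7.6
tool_pos: [0.4675, 0.3567, 0.0564]
tcp_rot: [1.316, 1.135, -1.327]
wrist_force: [-0.1, -1.3, -2.4]
width: 0.176
```

```bash
python3 look.py g3 195,205 222,300; python3 -c "
from h import *
s,p,Rc=cur(); print(s['time'],p,s['wrist_force'],s['width'],Rc.as_matrix())
B=np.array([.47,.359,p[2]-.021]);print(proj('top',B),proj('side',B))"
```

```text
7.7 [0.4703 0.359  0.0606] [ 0.173   0.8224 -1.4856] 0.17451812488034382 [[ 0.0001  0.9883 -0.1522]
 [ 0.0014 -0.1522 -0.9883]
 [-1.     -0.0002 -0.0014]]
[[191.7928 208.8582]] [[223.0702 298.5318]]
```

View pics/g3.png

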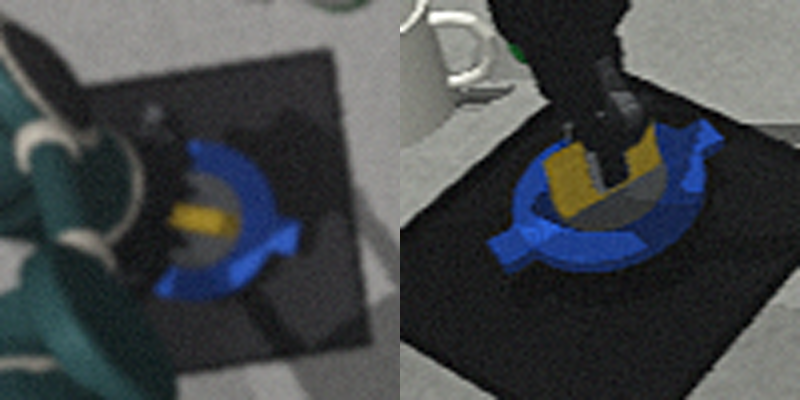

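The cover is level at about (191,208) top and (225,300) side, over the middle of the tray. I'll lower it gently.

Request:
{"method": "jog_arm", "body": {"rows": [[0.01,0,0,0,0,0,0],[0.018,0,0,0,0,0,0],[0.023,0,0,0,0,0,0],[0.026,0,0,0,0,0,0],[0.028,0,0,0,0,0,0],[0.029,0,0,0,0,0,0],[0.03,0,0,0,0,0,0],[0.03,0,0,0,0,0,0]]}}

```text
time: 8.5
tool_pos: [0.4705, 0.3592, 0.0317]
tcp_rot: [1.322, 1.134, -1.32]
wrist_force: [-1.5, -1.5, 3.7]
width: 0.178
```

Contact with the tray floor. Releasing and retreating.

Request:
{"method": "jog_arm", "body": {"rows": [[0,0,0,0,0,0,22],[0,0,0,0,0,0,30],[0,0,0,0,0,0,50],[0,0,0,0,0,0,50],[0,0,0,0,0,0,50],[-0.02,0,0,0,0,0,50],[-0.05,0,0,0,0,0,50],[-0.1,0,0,0,0,0,50],[-0.15,0,0,0,0,0,50],[-0.2,0,0,0,0,0,50],[-0.25,0,0,0,0,0,50],[-0.27,0,0,0,0,0,50],[-0.27,0.024,0.05,0,0,0,50],[-0.27,0.024,0.1,0,0,0,50],[-0.27,0.024,0.154,0,0,0,50],[-0.27,0.024,0.154,0,0,0,50]]}}

```text
time: 10.1
tool_pos: [0.4698, 0.199, 0.3014]
tcp_rot: [1.323, 1.131, -1.323]
wrist_force: [0.0, 1.1, 0.0]
width: 0.498
```

```bash
python3 look.py g4 303,150 275,180
python3 - <<'E'
from h import *
print(monitor.read_state()["tool_pos"])
# cover check in tray: yellow blobs
t=cv2.imread("pics/g4_top.png");s=cv2.imread("pics/g4_side.png")
h=cv2.imread("pics/g4.png"); H=np.zeros((600,800,3),np.uint8); H[:400]=h
H[400:600,:200]=cv2.resize(t[155:255,145:245],(200,200)); H[400:600,400:600]=cv2.resize(s[250:350,172:272],(200,200)); cv2.imwrite("pics/g4b.png",H)
E
```

```text
[0.4706 0.2016 0.3016]
```

View pics/g4b.png

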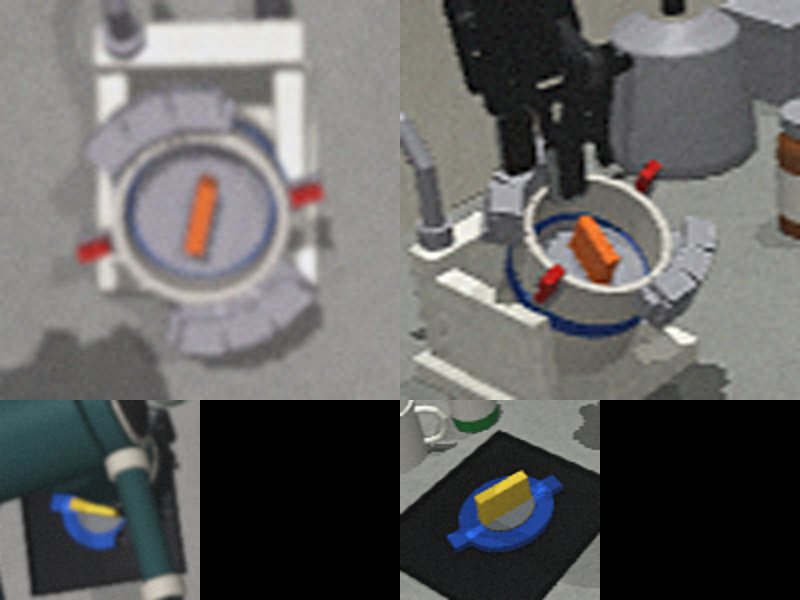

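The cover lies flat in the tray, grip up. The orange basket grip is visible at about (303,154) top and (274,187) side. I'll fit its angle and offset.

Run:
```python
from h import *
rois={"top":(290,130,316,175),"side":(262,170,288,205)}; obs={}
for n in rois:
    b=max(blobs(mask(cv2.imread(f"pics/g4_{n}.png"),'o'),rois[n]),key=lambda t:t[0]); obs[n]=b[2]; print(n,b[0],b[2])
G=box(-.023,.023,-.006,.006,-.036,-.006); Rm=Rh(YAW)
def res(p):
    g=Rm.apply(R.from_euler('z',p[2]).apply(G)+[p[0],p[1],0])+O
    return np.concatenate([ (hullmom(proj(n,g))-obs[n])*[1,1,.2,.2,.2] for n in rois])
s=least_squares(res,[0,0,-.2],diff_step=1e-3,x_scale=[.002,.002,.1]); print(s.x,np.degrees(s.x[2]),res(s.x).round(2))
PB=s.x[2]
for sg in(1,-1):
  for d in(.07,-.033): go(*hpose(d,PB,sg))
```

```text
top 10 [303.3  150.3    0.41  -0.59   3.21]
side 66 [272.6364 190.3333   7.9284   3.3182  11.0404]
[ 0.0051 -0.0013 -0.648 ] -37.12863290172452 [ 0.14  0.51  2.4  -2.56  3.75 -0.35 -0.44 -0.89 -0.61  2.38]
shift [0.0846 0.1203 0.1413] turn [-1.0779 -0.1887  0.4767] rows 4.079114124821225 7.961767958102675
shift [0.1756 0.1679 0.133 ] turn [-1.0779 -0.1887  0.4767] rows 5.538356710598854 7.961767958102675
shift [0.0846 0.1203 0.1413] turn [1.9938 0.5411 0.2141] rows 4.079114124821225 13.853393026726984
shift [0.1756 0.1679 0.133 ] turn [1.9938 0.5411 0.2141] rows 5.538356710598854 13.853393026726984
```

Only 10 pixels passed the orange mask in the top view, so the threshold is too strict. I'll loosen it and refit.

Run:
```python
from h import *
rois={"top":(290,130,316,175),"side":(262,170,288,205)}; obs={}
for n in rois:
    im=cv2.imread(f"pics/g4_{n}.png").astype(int); m=((im[...,2]>100)&(im[...,2]-im[...,0]>55)).astype(np.uint8)
    b=max(blobs(m,rois[n]),key=lambda t:t[0]); obs[n]=b[2]; print(n,b[0],b[2])
G=box(-.023,.023,-.006,.006,-.036,-.006); Rm=Rh(YAW)
def res(p):
    g=Rm.apply(R.from_euler('z',p[2]).apply(G)+[p[0],p[1],0])+O
    return np.concatenate([ (hullmom(proj(n,g))-obs[n])*[1,1,.2,.2,.2] for n in rois])
s=least_squares(res,[0,0,-.2],diff_step=1e-3,x_scale=[.002,.002,.1]); print(s.x,np.degrees(s.x[2]),res(s.x).round(2))
PB=s.x[2]
for sg in(1,-1):
  for d in(.07,-.033): go(*hpose(d,PB,sg))
```

```text
top 102 [302.7843 153.8529   3.4829  -5.7964  29.2235]
side 125 [272.832  191.984    7.5478   4.2453  16.4637]
[-0.0024  0.0014 -0.2628] -15.059453109619303 [-0.31 -0.23  0.05 -0.26  0.48  0.5  -0.09  0.16  0.37  0.61]
shift [0.0846 0.1203 0.1413] turn [-1.454  -0.2883  0.4503] rows 4.079114124821225 10.333512168494789
shift [0.1756 0.1679 0.133 ] turn [-1.454  -0.2883  0.4503] rows 5.538356710598854 10.333512168494789
shift [0.0846 0.1203 0.1413] turn [1.6195 0.4607 0.2949] rows 4.079114124821225 11.401480376691968
shift [0.1756 0.1679 0.133 ] turn [1.6195 0.4607 0.2949] rows 5.538356710598854 11.401480376691968
```

Request:
{"method": "jog_arm", "body": {"rows": [[0,0.05,0.06,-0.7,-0.14,0.22,50],[0,0.05,0.06,-0.7,-0.14,0.22,50],[0,0.05,0.06,-0.7,-0.14,0.22,50],[0,0.05,0.06,-0.7,-0.14,0.22,50],[0.04,0.12,0.141,-1.454,-0.288,0.45,50],[0.04,0.12,0.141,-1.454,-0.288,0.45,50],[0.04,0.12,0.141,-1.454,-0.288,0.45,50],[0.04,0.12,0.141,-1.454,-0.288,0.45,50],[0.04,0.12,0.141,-1.454,-0.288,0.45,50],[0.04,0.12,0.141,-1.454,-0.288,0.45,50],[0.085,0.12,0.141,-1.454,-0.288,0.45,50],[0.085,0.12,0.141,-1.454,-0.288,0.45,50],[0.085,0.12,0.141,-1.454,-0.288,0.45,50],[0.085,0.12,0.141,-1.454,-0.288,0.45,50]]}}

```text
time: 11.6
tool_pos: [0.5695, 0.0449, 0.219]
tcp_rot: [0.226, 1.075, -0.122]
wrist_force: [0.5, -0.6, 1.3]
width: 0.496
```

Run:
```python
from h import *
s,p,Rc=cur(); print(s["time"],s["q"],s["width"],p)
off=Rh(YAW).apply([-.0024,.0014,0])
for d in(.07,-.033):
    P,Rt=hpose(d,-.2628,1); go(P+off,Rt)
```

```text
11.6 [ 0.0397 -0.2218  2.2002 -0.0124  0.6715 -1.2823] 0.49550773960575073 [0.5695 0.0449 0.219 ]
shift [ 0.0011 -0.0012 -0.0049] turn [-0.0003  0.0028 -0.0015] rows 0.10401918126507387 0.021227533820961184
shift [ 0.1041 -0.0013 -0.0052] turn [-0.0003  0.0028 -0.0015] rows 2.0847422188757063 0.021227533820961184
```

Request:
{"method": "jog_arm", "body": {"rows": [[0.02,-0.001,-0.005,0,0.003,0,45],[0.04,-0.001,-0.005,0,0.003,0,45],[0.055,-0.001,-0.005,0,0.003,0,45],[0.07,-0.001,-0.005,0,0.003,0,45],[0.08,-0.001,-0.005,0,0.003,0,45],[0.09,-0.001,-0.005,0,0.003,0,45],[0.098,-0.001,-0.005,0,0.003,0,45],[0.103,-0.001,-0.005,0,0.003,0,45],[0.103,-0.001,-0.005,0,0.003,0,45]]}}

```text
time: 12.5
tool_pos: [0.6135, 0.0463, 0.1253]
tcp_rot: [0.226, 1.079, -0.121]
wrist_force: [-0.5, 0.0, -0.1]
width: 0.451
```

```bash
python3 look.py g5 303,150 275,180
python3 - <<'E'
from h import *
s,p,Rc=cur(); print(s["time"],s["wrist_force"],s["width"],p)
P,Rt=hpose(-.033,-.2628,1); go(P+Rh(YAW).apply([-.0024,.0014,0]),Rt)
E
```

```text
12.6 [ 0.0492 -0.458   0.3153] 0.4533919827485412 [0.6137 0.0462 0.126 ]
shift [ 0.0012 -0.0004 -0.0004] turn [-0.0002 -0.     -0.0016] rows 0.026768215594241685 0.010626176518009449
```

View pics/g5.png

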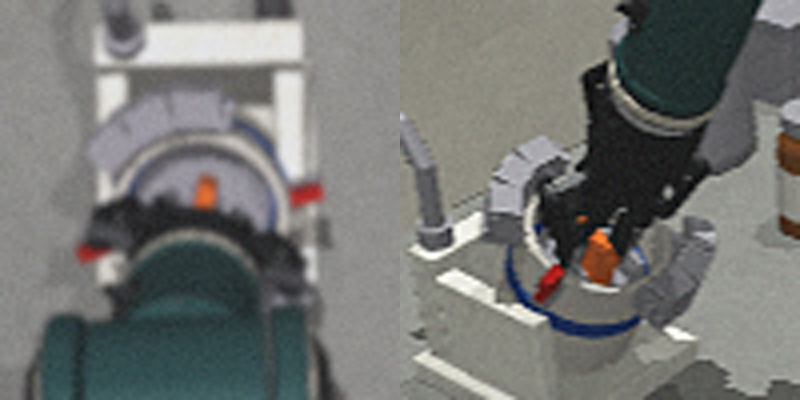

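The fingers straddle the orange grip at (302,148) top and (275,192) side, with no contact. I'll close and start the pull.

Request:
{"method": "jog_arm", "body": {"rows": [[0,0,0,0,0,0,20],[0,0,0,0,0,0,0],[0,0,0,0,0,0,0],[0,0,0,0,0,0,0],[0,0,0,0,0,0,0],[0,0,0,0,0,0,0],[-0.004,0,0,0,0,0,0],[-0.008,0,0,0,0,0,0],[-0.014,0,0,0,0,0,0],[-0.02,0,0,0,0,0,0],[-0.02,0,0,0,0,0,0]], "force": 60}}

```text
time: 13.7
tool_pos: [0.6043, 0.046, 0.1447]
tcp_rot: [0.226, 1.077, -0.121]
wrist_force: [1.1, -0.3, -0.2]
width: 0.122
```

Run:
```python
from h import *
s,p,Rc=cur(); print(s["time"],Rc.inv().apply(s["wrist_force"]),Rc.inv().apply(s["torque"]),s["width"],p)
P,Rt=hpose(-.011,-.2628,1); go(P+Rh(YAW).apply([-.0024,.0014,0]),Rt);go(P,Rt)
```

```text
13.7 [ 0.6955 -0.1256  0.8917] [ 0.0666 -0.0186  0.0361] 0.12187450651658441 [0.6043 0.046  0.1447]
shift [ 0.0001 -0.0005 -0.0009] turn [-0.0004  0.0008 -0.0018] rows 0.019706885821736124 0.013381483486210361
shift [ 0.0001 -0.0012  0.0018] turn [-0.0004  0.0008 -0.0018] rows 0.043619197424773916 0.013381483486210361
```

Request:
{"method": "jog_arm", "body": {"rows": [[-0.01,0,0,0,0,0,0],[-0.025,0,0,0,0,0,0],[-0.04,0,0,0,0,0,0],[-0.055,0,0,0,0,0,0],[-0.07,0,0,0,0,0,0],[-0.085,0,0,0,0,0,0],[-0.1,0,0,0,0,0,0],[-0.115,0,0,0,0,0,0],[-0.13,0,0,0,0,0,0],[-0.14,0,0,0,0,0,0],[-0.14,0,0,0,0,0,0]]}}

```text
time: 14.8
tool_pos: [0.538, 0.0444, 0.2691]
tcp_rot: [0.226, 1.076, -0.121]
wrist_force: [1.2, -0.4, -1.9]
width: 0.125
```

Run:
```python
from h import *
s,p,Rc=cur(); print(s["time"],s["q"],Rc.inv().apply(s["wrist_force"]),Rc.inv().apply(s["torque"]),s["width"],p)
c=Rc.as_matrix()[:,1]; y=R.from_euler('z',-.67).apply([c[0],c[1],0]); Rt=toolR([0,0,-1.],y)
yaw0=toolR([0,0,-1.],c)
go(np.array([.50,-.03,.36]),yaw0); go(np.array([.474,-.372,.36]),Rt)
```

```text
14.8 [ 0.0409 -0.3336  2.1881 -0.0104  0.7966 -1.2836] [ 2.2548 -0.3874  0.2137] [-0.006   0.477  -0.0748] 0.12482211514576201 [0.538  0.0444 0.2691]
shift [-0.099  -0.0688  0.0267] turn [-0.0295  0.4752 -0.1218] rows 2.469184086478266 3.2781223411831557
shift [-0.1153 -0.406   0.087 ] turn [ 0.6268  0.4157 -0.2759] rows 8.619146195120143 5.343343043437428
```

Request:
{"method": "jog_arm", "body": {"rows": [[-0.03,0,0,0,0,0,0],[-0.06,-0.01,0.01,-0.003,0.05,-0.012,0],[-0.08,-0.03,0.02,-0.01,0.18,-0.04,0],[-0.09,-0.05,0.026,-0.02,0.32,-0.08,0],[-0.099,-0.069,0.027,-0.03,0.475,-0.122,0],[-0.1,-0.11,0.035,0.07,0.467,-0.142,0],[-0.102,-0.15,0.042,0.17,0.457,-0.165,0],[-0.105,-0.19,0.049,0.26,0.449,-0.187,0],[-0.107,-0.23,0.056,0.34,0.442,-0.207,0],[-0.109,-0.27,0.063,0.42,0.434,-0.226,0],[-0.111,-0.31,0.07,0.5,0.427,-0.245,0],[-0.113,-0.36,0.079,0.57,0.42,-0.262,0],[-0.115,-0.406,0.087,0.627,0.416,-0.276,0],[-0.115,-0.406,0.087,0.627,0.416,-0.276,0],[-0.115,-0.406,0.087,0.627,0.416,-0.276,0],[-0.115,-0.406,0.087,0.627,0.416,-0.276,0]]}}

```text
time: 16.4
tool_pos: [0.4742, -0.3712, 0.3587]
tcp_rot: [0.688, 1.461, -0.687]
wrist_force: [0.3, 0.1, -3.1]
width: 0.126
```

```bash
python3 - <<'E'
from h import *
s,p,Rc=cur(); print(s["time"],s["q"],s["wrist_force"],s["width"],p,Rc.as_matrix())
Rt=toolR([0,0,-1.],Rc.as_matrix()[:,1]); go(np.array([.474,-.372,.095]),Rt)
E
python3 look.py g6 455,210 385,180
```

```text
16.4 [-0.7058  0.0762  1.5911  0.0005  1.4765 -1.3963] [ 0.345   0.0742 -3.074 ] 0.12606772083352594 [ 0.4742 -0.3712  0.3587] [[-0.0013  0.771   0.6369]
 [ 0.0018  0.6369 -0.771 ]
 [-1.      0.0001 -0.0023]]
shift [ 0.2637 -0.0007  0.0011] turn [ 0.     -0.0023 -0.0001] rows 5.273882187713053 0.015080269286493087
```

Request:
{"method": "jog_arm", "body": {"rows": [[0.04,0,0.001,0,-0.002,0,0],[0.09,0,0.001,0,-0.002,0,0],[0.14,0,0.001,0,-0.002,0,0],[0.18,0,0.001,0,-0.002,0,0],[0.21,0,0.001,0,-0.002,0,0],[0.235,0,0.001,0,-0.002,0,0],[0.25,0,0.001,0,-0.002,0,0],[0.26,0,0.001,0,-0.002,0,0],[0.264,0,0.001,0,-0.002,0,0],[0.264,0,0.001,0,-0.002,0,0]]}}

```text
time: 17.5
tool_pos: [0.4755, -0.3714, 0.0961]
tcp_rot: [0.685, 1.458, -0.686]
wrist_force: [-0.7, 0.3, -2.9]
width: 0.129
```

```bash
python3 look.py g7 455,210 385,180;  python3 -c "
from h import *
s,p,Rc=cur(); print(s['time'],p,s['wrist_force'],s['width'])"
```

```text
17.6 [ 0.4759 -0.372   0.097 ] [ 1.5465  0.4468 -2.1688] 0.12484767293347308
```

View pics/g7.png

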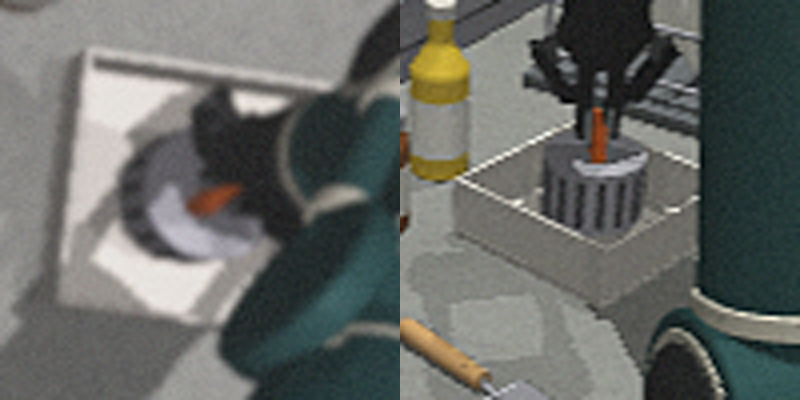

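The basket hangs upright inside the tub at about (453,210) top and (384,178) side. I'll lower it slowly by about 21 mm.

Request:
{"method": "jog_arm", "body": {"rows": [[0.008,0,0,0,0,0,0],[0.014,0,0,0,0,0,0],[0.017,0,0,0,0,0,0],[0.019,0,0,0,0,0,0],[0.02,0,0,0,0,0,0],[0.021,0,0,0,0,0,0],[0.022,0,0,0,0,0,0],[0.022,0,0,0,0,0,0]]}}

```text
time: 18.4
tool_pos: [0.4762, -0.3724, 0.076]
tcp_rot: [0.685, 1.455, -0.687]
wrist_force: [-1.5, -0.0, 3.5]
width: 0.127
```

Contact with the tub floor. Releasing and retreating.

Request:
{"method": "jog_arm", "body": {"rows": [[0,0,0,0,0,0,17],[0,0,0,0,0,0,25],[0,0,0,0,0,0,45],[0,0,0,0,0,0,50],[0,0,0,0,0,0,50],[-0.01,0,0,0,0,0,50],[-0.03,0,0,0,0,0,50],[-0.07,0,0,0,0,0,50],[-0.12,0,0,0,0,0,50],[-0.17,0,0,0,0,0,50],[-0.22,0,0,0,0,0,50],[-0.25,0,0,0,0,0,50],[-0.25,-0.06,0.07,0,0,0,50],[-0.25,-0.12,0.14,0,0,0,50],[-0.25,-0.12,0.14,0,0,0,50],[-0.25,-0.12,0.14,0,0,0,50],[-0.25,-0.12,0.14,0,0,0,50],[-0.25,-0.12,0.14,0,0,0,50]]}}

```text
time: 20.2
tool_pos: [0.4719, -0.5564, 0.3263]
tcp_rot: [0.687, 1.456, -0.687]
wrist_force: [-0.2, 0.1, 0.5]
width: 0.501
```

Run:
```python
from h import *
t=imaging.read_camera("top");s=imaging.read_camera("side"); st=monitor.read_state(); print(st["time"],st["tool_pos"],st["wrist_force"],st["width"])
H=np.zeros((600,800,3),np.uint8); H[:350,:800]=cv2.resize(t[95:305,120:600],(800,350)); H[350:,:400]=cv2.resize(s[130:290,130:386],(400,250)); H[350:,400:]=cv2.resize(s[140:220,320:448],(400,250)); cv2.imwrite("pics/g8.png",H)
```

```text
20.3 [ 0.4725 -0.555   0.3271] [ 0.356   0.6523 -0.3234] 0.5001113194653245
```

View pics/g8.png

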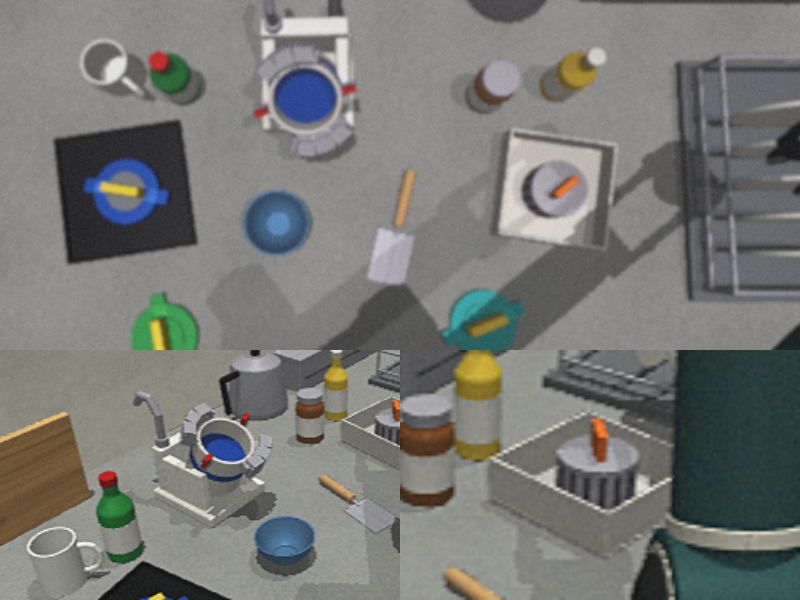

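The cover is flat in the tray, the basket is upright in the tub, the bystanders are unmoved and the arm is clear. Handing in.

```bash
python3 -c "
from workcell import finish_job; print(finish_job())"
```

```text
the job is handed in; nothing more can be done
None
```

The job is done and handed in at about 20 s of the 70 s allowed; the hand-in gives no verdict.

- **Cover:** I turned it to about 80° from the housing's x while it was seated, with forces under 8 N. I then lifted it along the leaning axis and set it down flat, grip up, near the middle of the black tray.
- **Basket:** I pulled it out along the axis by its orange grip, set it upright in the middle of the white tub and let go. The force reading rose by only about 6 N as each part touched down.
- **Last checks:** The final pictures show the cover flat in the tray and the basket upright in the tub. The bystanders look to be where they were, and the open gripper is well clear. I judged this by eye and did not re-measure the positions.
- **Disagreements:** My first orange mask caught only 10 pixels and gave the wrong angle for the basket grip (-37°). I loosened the mask and refitted before moving; the new fit gave -15°. The first fit also put the cover's starting angle at 6.4°, slightly over the stated 6°, but this caused no trouble.

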